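# Feel which end of the spacer is undercut and lay it on the filing bed

### The arm

A 7-joint arm with a two-finger parallel gripper is mounted at the origin on the work surface. World frame = base frame: x ahead of the robot, y to its left, z up, the work surface at z = 0. Lengths are in m, angles in degrees, forces in N, time in s.
With the tool pointing down it reaches from about 0.425 to 0.975 m from the base axis. Payload 16.7 kg.
Tool frame: the origin (TCP) lies at the very end of the fingers, on their centre line; the grasp point (between the pads) lies r.grasp_offset behind it (r.grasp_offset is the distance from the TCP to the grasp point, in m); z points along the fingers, y is the line along which they close (so a half turn about z gives the same grasp; the last joint's range is limited). The gripper opens to 85 mm and grips with 20 to 120 N. Pads are 22 mm wide; open, the fingers measure 114 mm over their backs; the gripper's body (76 mm by 85 mm) begins 54 mm behind the grasp point. The pads swing forward as they close: fully open they stand 13 mm farther back than shut.
Start: joints at [-76.92, 24.414, 4.234, 92.017, -1.954, 63.644, -3.845], TCP at [0.249, 0.627, 0.231] pointing down, gripper open.
Joint ranges: [-163.25, 163.25], [-28.42, 122.38], [-70.27, 78.77], [12.13, 141.07], [-58.53, 238.53], [9.26, 117.41], [-156.51, 156.51]. Speed limits (degrees/s): [108.29, 108.29, 136.94, 136.94, 172.46, 172.46, 172.46].

### API

Orientations are given as a 3x3 rotation matrix whose columns are the frame's x, y, z axes.
In Python, from cell import r, grab_frame gives the robot as it stands.
- The arm moves only by the tool jog_arm, never from a script. Its argument "series" is a list of rows, each an object with "delta_pos": the shift along the tool's x, y, z scaled (see below), a list of three; "roll": the turn about the tool's z scaled (see below). In form: [{"delta_pos": [dx, dy, dz], "roll": roll}, ...]. A call has 1 to 10 rows; each row shifts and turns the commanded pose from where the row before left it, along the tool's axes as they then stand; what a row does not reach is not made up. The controller multiplies each number of a shift by 0.025 m and each number of a turn by 5 degrees. A row lasts 1/12 s, in which the tool goes at most 41.7 mm and 7.16 degrees, less where a joint would pass 70% of its speed; a pose out of reach is approached as far as the arm can. A call with a number of a shift or a turn outside -1 to 1 is refused whole. A call with a gripper value outside its range is refused whole. "fingers" is the closure, from -1 (fully open) to 1 (shut), set as the call begins (left out, the last holds). The fingers move at their own pace and stop on an object; "newtons" is the grip in N (left out, the last holds). Time passes only in rows, so rows that do not move let the fingers close. It gives the time, the measured TCP pose, the force, the opening and the grip force at its end, in the units of the state.
- r.observe(): the state, without advancing time (a new reading comes with each control period).
- grab_frame(name): name is "scene" or "top" or "wrist"; returns a dict with "pixels" (480x640x3 uint8, blue, green, red), "z_map" (480x640 float32, m along the optical axis (not along the pixel's ray), 0 where there is no reading), "vfov" (degrees; the focal length in pixels is half the picture's height over the tangent of half this angle, whatever the lens; pixels are square), "cx", "cy" (the principal point, pixels), "k1" (the pictures are not rectified: a ray, as slopes to the right and down, at radius r is drawn at 1 + k1 r^2 times it, then the intrinsics apply), "rvec" (rotation vector, rad) and "tvec" (3), from world to camera coordinates, as OpenCV has them; the wrist camera has in their place "tool_from_camera" (4x4, takes a point from camera to tool coordinates, whose origin is the TCP and whose axes are the flange's). Camera axes: x right, y down, z forward; pixel columns grow to the right and rows downward; lengths in m; the calibration is good to about 2 mm. A picture is of the moment at which its call begins: read the wrist's pose just before it.
- r.sign_off(): hands the job in; it is judged then, once.
The state is a dict: "clock": time; "joints": joint angles; "dq": joint speeds; "tau": joint torques, N m; "tcp_pos": TCP position; "ee_rot": TCP orientation; "ft_force": force on the tool from outside, world axes, zero at the start; "ft_torque": the same for the moment, N m; "width": finger opening in m; "finger_force": force on a finger pad.
Only numpy, scipy, OpenCV 4.12 (cv2) and the standard library are available. Lean on these libraries where they do the work, as an engineer would, in place of code of your own. Each camera call takes 0.05 s, during which the arm holds its last target. There are 200 camera calls.

### The job

Take the black spacer bar with the yellow top that lies in the green tray: first press one of its ends down until it stops, to feel whether that is the undercut end, then lay the spacer centred along the filing bed with the undercut end bridging the red ledge, turning it half round if need be, so that it sits flat and level, and let go. Leave the look-alike spacer in the wooden tray where it is.

Things in the scene. Friction and masses are not known exactly. Their poses are not given: they have to be found in the camera images.
- spacer_a: black aluminium bar, yellow top, 110 mm long (x), 30 wide (y), 30 high (z up), 0.24 kg; origin: middle of length and width, at underside height. Under one end the bottom is cut away 42 mm long, 10 mm high, full width; the rest is flat. Which end differs between the two bars and is not told: feel it. It lies level, loose, in either tray, top 35 mm above the table, within 45 deg of the tray's x
- spacer_b: second bar, same size, origin and look from above as spacer_a, in the other tray; its undercut may be at the other end. On both bars: pressed 10 mm from its end, the undercut end sinks about 7 mm (the bar rocks at 2 to 7 N and bottoms; press with about 10 N) and rocks back when let go; the solid end stays firm
- green_tray: fixed shallow tray with green walls and black floor, 170 (x) by 130 (y) by 16 mm high, walls and floor 5 mm thick, origin: centre of its underside, on the table. The spacer inside it is the one to use. The other spacer lies in a like tray with brown wooden walls
- bed_centre (a point): centre of the top face of the fixed filing bed (bright steel, 140 (x) by 70 mm, 24 mm above the table). A red ledge 8 mm high crosses it from x = +24 to +44 mm. The spacer's origin belongs here, its length along this x, undercut end to +x over the ledge (11 mm from ledge to step, 2 mm above it). The wrong way round it rides up on the ledge, tilted about 12 deg
Mind the look-alikes: they are no part of the job. What is shaped like the spacer_b but orange or turquoise is not meant.

How it is judged:
By the outcome, as a careful person would: the job done as asked, in the order asked, and still so for the second after the job is handed in, with the robot touching nothing.
It also fails if it takes over 54 s, if anything falls off the work surface, if the arm or the gripper's body presses on something with over 40 N, if the wrist force passes 120 N, or if a joint passes its speed limit or range.

## Working session

There is one attempt and no reset: what is moved stays moved. The work goes in short steps, Python scripts to look and compute and a tool call to move; the robot and the scene stay as the last step left them, time stands still between calls to the robot, and variables do not carry over. Pictures are saved under pics/ and viewed, at most 10 in all, crops included, and the job is handed in when it is done.

Besides the shell and the picture viewer there is one more tool, called after "Call:" by a JSON object that holds its "name" and its "arguments". jog_arm: Moves the arm, as the interface text tells. Its arguments: {"type":"object","properties":{"series":{"type":"array"},"fingers":{"type":"number"},"newtons":{"type":"number"}},"required":["series"]}

```bash
mkdir -p pics
cat > h.py <<'E'
import numpy as np, cv2
from cell import r, grab_frame
def K(f):
    F=240/np.tan(np.radians(f["vfov"]/2)); return F
def cam2world(f,st=None):
    if "rvec" in f:
        R=cv2.Rodrigues(np.array(f["rvec"],float))[0]; t=np.array(f["tvec"],float).ravel()
        return R.T, -R.T@t
    T=np.array(f["tool_from_camera"]); Rt=np.array(st["ee_rot"]); p=np.array(st["tcp_pos"])
    return Rt@T[:3,:3], Rt@T[:3,3]+p
def rays(f,uv):
    F=K(f); M=np.array([[F,0,f["cx"]],[0,F,f["cy"]],[0,0,1]])
    return cv2.undistortPoints(np.array(uv,float).reshape(-1,1,2),M,np.array([f["k1"],0,0,0],float)).reshape(-1,2)
def onplane(f,uv,z,st=None):
    R,c=cam2world(f,st); d=np.c_[rays(f,uv),np.ones(len(uv))]@R.T
    return c+d*((z-c[2])/d[:,2])[:,None]
def bydepth(f,uv,st=None):
    R,c=cam2world(f,st); d=np.c_[rays(f,uv),np.ones(len(uv))]
    zz=np.array([f["z_map"][int(round(v)),int(round(u))] for u,v in uv]); return c+(d*zz[:,None])@R.T
E
python3 - <<'E'
from h import *
s=r.observe(); print({k:np.round(v,3).tolist() for k,v in s.items()}, r.grasp_offset)
f=grab_frame("top"); cv2.imwrite("pics/top1.png",f["pixels"]); np.save("top1.npy",f,allow_pickle=True)
print({k:f[k] for k in f if k not in("pixels","z_map")})
E
```

```text
{'clock': 0.0, 'joints': [-76.921, 24.448, 4.23, 92.054, -1.953, 63.643, -3.845], 'dq': [0.031, -0.05, 0.041, -0.021, -0.051, -0.014, -0.126], 'tau': [-0.001, -94.98, 3.761, -46.354, 0.019, 0.01, 0.0], 'tcp_pos': [0.249, 0.627, 0.231], 'ee_rot': [[-0.929, 0.369, -0.0], [0.369, 0.929, -0.001], [-0.0, -0.001, -1.0]], 'ft_force': [-0.418, 0.757, 0.442], 'ft_torque': [0.019, 0.046, -0.02], 'finger_force': 0.0, 'width': 0.085} 0.0187
{'vfov': 43.22722133510317, 'cx': 321.37903410033175, 'cy': 234.35888567226655, 'k1': -0.18900878688680914, 'rvec': array([ 2.21376927, -2.15449755,  0.12472978]), 'tvec': array([0.07609729, 0.48288244, 1.1387888 ])}
```

View pics/top1.png

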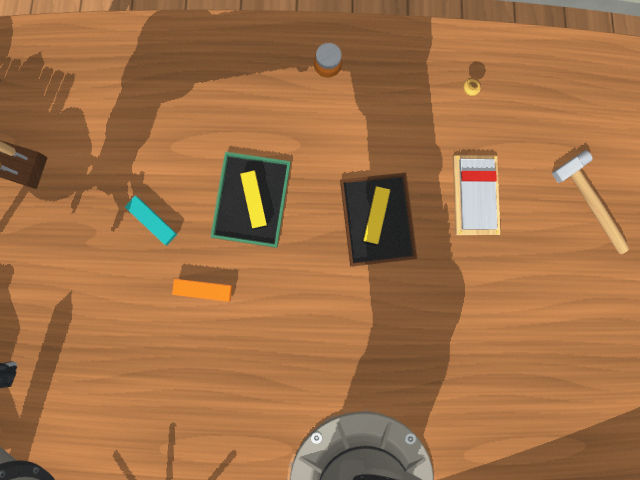

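The top view shows the green tray at about (252,199) holding its yellow-topped bar. The wooden tray is at (379,219), and the bed is at (478,195) with the red ledge at (478,176). I'll measure from enlarged crops.

Run:
```python
from h import *
f=np.load("top1.npy",allow_pickle=True).item(); im=f["pixels"]
a=cv2.resize(im[140:260,200:300],None,fx=4,fy=4,interpolation=cv2.INTER_CUBIC); b=cv2.resize(im[140:260,430:520],None,fx=4,fy=4,interpolation=cv2.INTER_CUBIC)
cv2.imwrite("pics/crop1.png",np.hstack([a,b]))
def rect(m,x0,x1,z):
    m=m.copy(); m[:,:x0]=0; m[:,x1:]=0
    v,u=np.nonzero(m); P=onplane(f,np.c_[u,v],z)[:,:2].astype(np.float32)
    # keep biggest component assumed
    q=cv2.minAreaRect(P*1000); print(len(u),q, P.mean(0)); 
    v0=cv2.boxPoints(q); print(v0.round(0).tolist())
hsv=cv2.cvtColor(im,cv2.COLOR_BGR2HSV)
Y=cv2.inRange(hsv,(22,120,60),(35,255,255)); Y[:140]=0; Y[260:]=0
Y=cv2.morphologyEx(Y,cv2.MORPH_OPEN,np.ones((3,3)))
rect(Y,225,285,.035); rect(Y,350,400,.035)
G=cv2.inRange(hsv,(60,60,40),(85,255,255)); rect(G,205,300,.016)
B=cv2.inRange(hsv,(0,0,150),(179,60,255)); B[:140]=0;B[250:]=0; rect(B,455,502,.024)
Rr=cv2.inRange(hsv,(0,180,100),(6,255,255)); Rr[:160]=0;Rr[190:]=0;rect(Rr,455,502,.032)
print(bydepth(f,[(250,185),(258,215),(478,210),(478,177),(478,162),(458,200),(497,200)]).round(4))
```

```text
895 ((543.838134765625, 221.78564453125), (109.72857666015625, 30.785795211791992), 13.60569953918457) [0.54419285 0.22151358]
[[487.0, 224.0], [494.0, 194.0], [601.0, 220.0], [594.0, 250.0]]
889 ((519.8949584960938, -14.288276672363281), (30.030818939208984, 108.85648345947266), 78.22357940673828) [ 0.51976234 -0.01421541]
[[464.0, -18.0], [570.0, -40.0], [576.0, -11.0], [470.0, 12.0]]
1092 ((546.6549072265625, 228.397216796875), (129.24961853027344, 169.67483520507812), 82.98004150390625) [0.5488959 0.2307989]
[[455.0, 175.0], [623.0, 154.0], [639.0, 282.0], [470.0, 303.0]]
2079 ((569.902099609375, -215.87249755859375), (141.03369140625, 71.86114501953125), 2.090718984603882) [ 0.562273   -0.21647164]
[[498.0, -183.0], [501.0, -254.0], [642.0, -249.0], [639.0, -177.0]]
340 ((603.944580078125, -215.11370849609375), (17.971799850463867, 67.66688537597656), 2.323751211166382) [ 0.6039193  -0.21496457]
[[594.0, -182.0], [596.0, -249.0], [614.0, -249.0], [612.0, -181.0]]
[[ 0.571   0.2287  0.0302]
 [ 0.5135  0.2111  0.0301]
 [ 0.537  -0.216   0.0232]
 [ 0.6011 -0.2141  0.0311]
 [ 0.6325 -0.2162  0.0247]
 [ 0.5579 -0.1799  0.0069]
 [ 0.5603 -0.2591  0.0097]]
```

View pics/crop1.png

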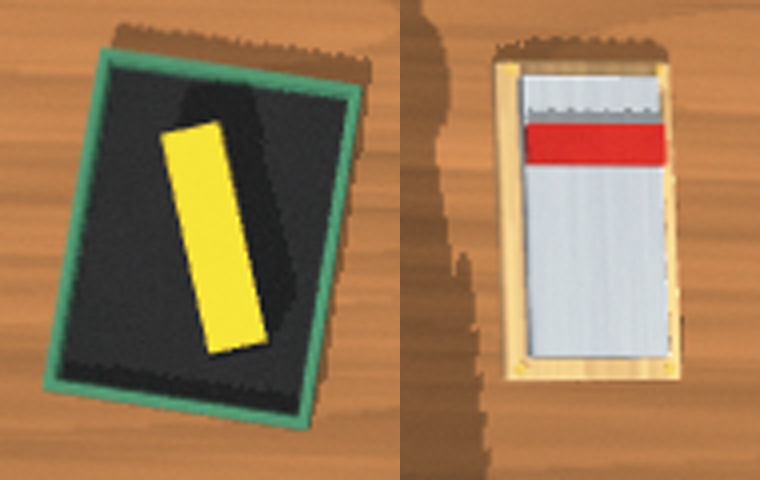

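```bash
cat >> h.py <<'E'
def plan(x,y,z,yaw):
    "roll units first, then shift units in the rolled tool frame; yaw = direction of tool y, deg"
    s=r.observe(); R=np.array(s["ee_rot"]); p=np.array(s["tcp_pos"])
    cur=np.degrees(np.arctan2(R[1,1],R[0,1])); d=(yaw-cur+180)%360-180
    a=np.radians(yaw); Y=np.array([np.cos(a),np.sin(a),0]); Z=np.array([0,0,-1.]); X=np.cross(Y,Z)
    D=np.array([x,y,z])-p
    print("t %.2f"%s["clock"],"tcp",p.round(4),"yaw %.2f"%cur,"w %.4f"%s["width"],"F",np.round(s["ft_force"],2),"J7 %.1f"%s["joints"][6])
    print("roll units %.2f (or %.2f)"%(-d/5,-(d-360*np.sign(d))/5),"shift units",(np.array([X@D,Y@D,Z@D])/.025).round(3))
E
python3 - <<'E'
from h import *
plan(.544,.222,.23,103.6)
s=r.observe(); f=grab_frame("wrist"); print(np.array(f["tool_from_camera"]).round(3), f["vfov"])
E
```

```text
t 0.05 tcp [0.2489 0.627  0.2306] yaw 68.35 w 0.0853 F [ 0.24 -0.78  0.12] J7 -3.8
roll units -7.05 (or 64.95) shift units [ -7.665 -18.521   0.024]
[[ 0.001 -0.949 -0.315  0.081]
 [ 1.     0.001  0.    -0.001]
 [-0.    -0.315  0.949 -0.143]
 [ 0.     0.     0.     1.   ]] 71.56478525926705
```

Call:
{"name": "jog_arm", "arguments": {"series": [{"delta_pos":[0,0,0],"roll":-0.88},{"delta_pos":[0,0,0],"roll":-0.88},{"delta_pos":[0,0,0],"roll":-0.88},{"delta_pos":[0,0,0],"roll":-0.88},{"delta_pos":[0,0,0],"roll":-0.88},{"delta_pos":[0,0,0],"roll":-0.88},{"delta_pos":[0,0,0],"roll":-0.88},{"delta_pos":[0,0,0],"roll":-0.88}], "fingers": 1}}

```text
clock: 0.77
tcp_pos: [0.2489, 0.6272, 0.2309]
ee_rot: [[-0.971, -0.238, -0.0], [-0.238, 0.971, -0.001], [0.0, -0.001, -1.0]]
ft_force: [0.2, -0.0, 0.4]
width: -0.0
finger_force: 0.0
```

Call:
{"name": "jog_arm", "arguments": {"series": [{"delta_pos":[-0.38,-0.92,0],"roll":0},{"delta_pos":[-0.38,-0.92,0],"roll":0},{"delta_pos":[-0.38,-0.92,0],"roll":0},{"delta_pos":[-0.38,-0.92,0],"roll":0},{"delta_pos":[-0.38,-0.92,0],"roll":0},{"delta_pos":[-0.38,-0.92,0],"roll":0},{"delta_pos":[-0.38,-0.92,0],"roll":0},{"delta_pos":[-0.38,-0.92,0],"roll":0},{"delta_pos":[-0.38,-0.92,0],"roll":0},{"delta_pos":[-0.38,-0.92,0],"roll":0}]}}

```text
clock: 1.6
tcp_pos: [0.3957, 0.4248, 0.2311]
ee_rot: [[-0.972, -0.234, -0.0], [-0.234, 0.972, -0.0], [0.0, -0.0, -1.0]]
ft_force: [0.0, -0.4, 0.2]
width: 0.0001
finger_force: 0.0
```

Call:
{"name": "jog_arm", "arguments": {"series": [{"delta_pos":[-0.38,-0.92,0],"roll":0},{"delta_pos":[-0.38,-0.92,0],"roll":0},{"delta_pos":[-0.38,-0.92,0],"roll":0},{"delta_pos":[-0.38,-0.92,0],"roll":0},{"delta_pos":[-0.38,-0.92,0],"roll":0},{"delta_pos":[-0.38,-0.92,0],"roll":0},{"delta_pos":[-0.38,-0.92,0],"roll":0},{"delta_pos":[-0.38,-0.92,0],"roll":0},{"delta_pos":[-0.38,-0.92,0],"roll":0},{"delta_pos":[-0.38,-0.92,0],"roll":0},{"delta_pos":[0,0,0],"roll":0}]}}

```text
$.series: bad value
```

Call:
{"name": "jog_arm", "arguments": {"series": [{"delta_pos":[-0.38,-0.92,0],"roll":0},{"delta_pos":[-0.38,-0.92,0],"roll":0},{"delta_pos":[-0.38,-0.92,0],"roll":0},{"delta_pos":[-0.38,-0.92,0],"roll":0},{"delta_pos":[-0.38,-0.92,0],"roll":0},{"delta_pos":[-0.38,-0.92,0],"roll":0},{"delta_pos":[-0.38,-0.92,0],"roll":0},{"delta_pos":[-0.38,-0.92,0],"roll":0},{"delta_pos":[0,0,0],"roll":0},{"delta_pos":[0,0,0],"roll":0}]}}

```text
clock: 2.43
tcp_pos: [0.5128, 0.2635, 0.231]
ee_rot: [[-0.973, -0.232, -0.0], [-0.232, 0.973, -0.001], [0.0, -0.0, -1.0]]
ft_force: [0.2, -0.4, 0.1]
width: -0.0001
finger_force: 0.0
```

```bash
cat >> h.py <<'E'
def rectmask(f,m,z,st):
    n,l,S,_=cv2.connectedComponentsWithStats(m); i=1+S[1:,4].argmax(); v,u=np.nonzero(l==i)
    P=onplane(f,np.c_[u,v],z,st)[:,:2]; q=cv2.minAreaRect((P*1000).astype(np.float32)); print(len(u),np.round(q[0],1),np.round(q[1],1),"ang %.2f"%q[2],"mean",P.mean(0).round(4),"px",S[i])
E
python3 - <<'E'
from h import *
plan(.5877,.2326,.06,103.6)
s=r.observe(); f=grab_frame("wrist"); cv2.imwrite("pics/w1.png",f["pixels"])
hsv=cv2.cvtColor(f["pixels"],cv2.COLOR_BGR2HSV)
Y=cv2.inRange(hsv,(22,120,60),(35,255,255)); rectmask(f,Y,.035,s)
E
```

```text
t 2.43 tcp [0.5128 0.2635 0.231 ] yaw 103.39 w -0.0001 F [ 0.17 -0.41  0.14] J7 71.9
roll units -0.04 (or 71.96) shift units [-2.62  -1.907  6.842]
2796 [519.1 -14.4] [ 29.  108.9] ang 78.34 mean [ 0.5167 -0.0139] px [  32   98   47  109 2796]
```

View pics/w1.png

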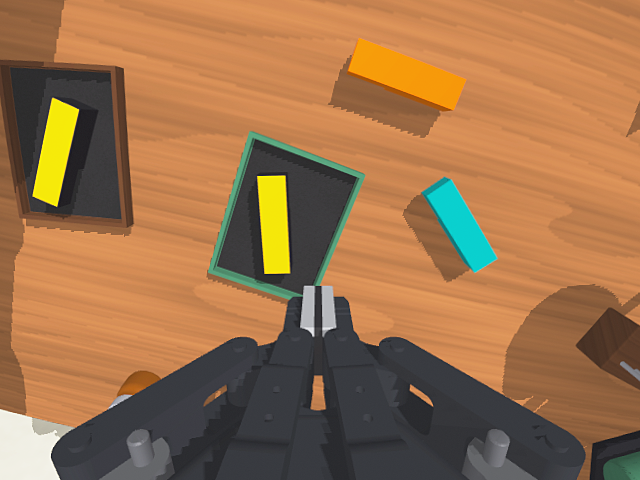

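The wrist view shows the green-tray bar at about (274,225), between (258,176) and (290,273). The larger yellow area was the wooden-tray bar at (55,152), so I'll mask that out.

Run:
```python
from h import *
s=r.observe(); f=grab_frame("wrist")
hsv=cv2.cvtColor(f["pixels"],cv2.COLOR_BGR2HSV)
Y=cv2.inRange(hsv,(22,120,60),(35,255,255)); Y[:,:200]=0; rectmask(f,Y,.035,s)
print(bydepth(f,[(270,200),(280,250),(322,180)],s).round(4))
```

```text
2690 [542.6 222.3] [108.1  29.3] ang 14.56 mean [0.5403 0.2217] px [ 256  176   33   98 2690]
[[0.5149 0.2142 0.0347]
 [0.566  0.2354 0.0367]
 [0.4864 0.2631 0.0057]]
```

```bash
python3 -c "
from h import *
plan(.5868,.2330,.042,104.2)"
```

```text
t 2.53 tcp [0.5118 0.2655 0.2311] yaw 103.57 w -0.0000 F [-0.85  0.2   0.95] J7 71.9
roll units -0.13 (or 71.87) shift units [-2.59  -1.995  7.564]
```

Call:
{"name": "jog_arm", "arguments": {"series": [{"delta_pos":[-0.52,-0.4,0.2],"roll":-0.13},{"delta_pos":[-0.52,-0.4,0.6],"roll":0},{"delta_pos":[-0.52,-0.4,0.8],"roll":0},{"delta_pos":[-0.52,-0.4,0.9],"roll":0},{"delta_pos":[-0.52,-0.4,0.9],"roll":0},{"delta_pos":[0,0,0.9],"roll":0},{"delta_pos":[0,0,0.9],"roll":0},{"delta_pos":[0,0,0.9],"roll":0},{"delta_pos":[0,0,0.9],"roll":0},{"delta_pos":[0,0,0.4],"roll":0}]}}

```text
clock: 3.37
tcp_pos: [0.5854, 0.233, 0.0434]
ee_rot: [[-0.969, -0.247, -0.003], [-0.247, 0.969, -0.001], [0.003, -0.0, -1.0]]
ft_force: [-0.7, 0.4, -0.2]
width: -0.0001
finger_force: 0.0
```

Call:
{"name": "jog_arm", "arguments": {"series": [{"delta_pos":[0,0,0],"roll":0},{"delta_pos":[0,0,0],"roll":0},{"delta_pos":[0,0,0],"roll":0}]}}

```text
clock: 3.62
tcp_pos: [0.588, 0.2329, 0.0476]
ee_rot: [[-0.969, -0.246, 0.001], [-0.246, 0.969, 0.001], [-0.001, 0.0, -1.0]]
ft_force: [-0.0, 0.0, -0.1]
width: -0.0003
finger_force: 0.0
```

```bash
python3 -c "
from h import *
plan(.5868,.2330,.035,104.2)"
```

```text
t 3.62 tcp [0.588  0.2329 0.0476] yaw 104.22 w -0.0003 F [-0.04  0.04 -0.13] J7 81.6
roll units 0.00 (or -72.00) shift units [0.046 0.014 0.504]
```

Call:
{"name": "jog_arm", "arguments": {"series": [{"delta_pos":[0,0,0.2],"roll":0},{"delta_pos":[0,0,0.2],"roll":0},{"delta_pos":[0,0,0],"roll":0},{"delta_pos":[0,0,0],"roll":0}]}}

```text
clock: 3.95
tcp_pos: [0.5873, 0.2322, 0.0363]
ee_rot: [[-0.969, -0.245, -0.0], [-0.245, 0.969, -0.0], [0.0, -0.0, -1.0]]
ft_force: [0.3, 0.2, 0.1]
width: -0.0001
finger_force: 0.0
```

Call:
{"name": "jog_arm", "arguments": {"series": [{"delta_pos":[0,0,0.04],"roll":0},{"delta_pos":[0,0,0.04],"roll":0},{"delta_pos":[0,0,0],"roll":0},{"delta_pos":[0,0,0],"roll":0}]}}

```text
clock: 4.28
tcp_pos: [0.5877, 0.2323, 0.0351]
ee_rot: [[-0.969, -0.245, 0.0], [-0.245, 0.969, 0.0], [-0.0, 0.0, -1.0]]
ft_force: [-3.8, -1.7, 11.7]
width: 0.0004
finger_force: 5.8
```

Call:
{"name": "jog_arm", "arguments": {"series": [{"delta_pos":[0,0,0.04],"roll":0},{"delta_pos":[0,0,0],"roll":0},{"delta_pos":[0,0,0],"roll":0}]}}

```text
clock: 4.53
tcp_pos: [0.5878, 0.2323, 0.035]
ee_rot: [[-0.97, -0.245, 0.001], [-0.245, 0.97, 0.001], [-0.001, 0.0, -1.0]]
ft_force: [-8.6, -3.9, 26.0]
width: -0.0002
finger_force: 13.0
```

The +x end is firm: 26 N at z = 0.035 with no sinking. So the undercut is at the -x end and the bar needs a half turn. I'll lift, open partly and check whether the bar moved.

Call:
{"name": "jog_arm", "arguments": {"series": [{"delta_pos":[0,0,-0.3],"roll":0},{"delta_pos":[0,0,-0.7],"roll":0},{"delta_pos":[0,0,-0.9],"roll":0},{"delta_pos":[0,0,-0.9],"roll":0},{"delta_pos":[0,0,-0.9],"roll":0},{"delta_pos":[0,0,-0.3],"roll":0},{"delta_pos":[0,0,0],"roll":0},{"delta_pos":[0,0,0],"roll":0},{"delta_pos":[0,0,0],"roll":0},{"delta_pos":[0,0,0],"roll":0}], "fingers": -0.2}}

```text
clock: 5.37
tcp_pos: [0.5868, 0.232, 0.1319]
ee_rot: [[-0.969, -0.245, -0.002], [-0.245, 0.969, -0.001], [0.002, -0.001, -1.0]]
ft_force: [0.5, -0.0, 0.0]
width: 0.0511
finger_force: 0.0
```

Run:
```python
from h import *
s=r.observe(); f=grab_frame("wrist")
cv2.imwrite("pics/w2.png",f["pixels"])
hsv=cv2.cvtColor(f["pixels"],cv2.COLOR_BGR2HSV)
Y=cv2.inRange(hsv,(22,120,60),(35,255,255)); Y[:,:200]=0; rectmask(f,Y,.035,s)
plan(.5432,.222,.085,104.2)
f=grab_frame("top"); hsv=cv2.cvtColor(f["pixels"],cv2.COLOR_BGR2HSV)
Y=cv2.inRange(hsv,(22,120,60),(35,255,255)); Y[:,300:]=0; rectmask(f,Y,.035,None)
```

```text
6001 [542.6 221.9] [108.   28.8] ang 14.66 mean [0.5393 0.2211] px [ 299  100   42  151 6001]
t 5.42 tcp [0.5869 0.232  0.132 ] yaw 104.20 w 0.0511 F [ 0.25 -1.18 -0.25] J7 80.8
roll units 0.00 (or -72.00) shift units [1.791 0.04  1.882]Traceback (most recent call last):
  File "<stdin>", line 8, in <module>
  File "h.py", line 29, in rectmask
    n,l,S,_=cv2.connectedComponentsWithStats(m); i=1+S[1:,4].argmax(); v,u=np.nonzero(l==i)
                                                     ~~~~~~~~~~~~~~^^
ValueError: attempt to get argmax of an empty sequence
```

View pics/w2.png

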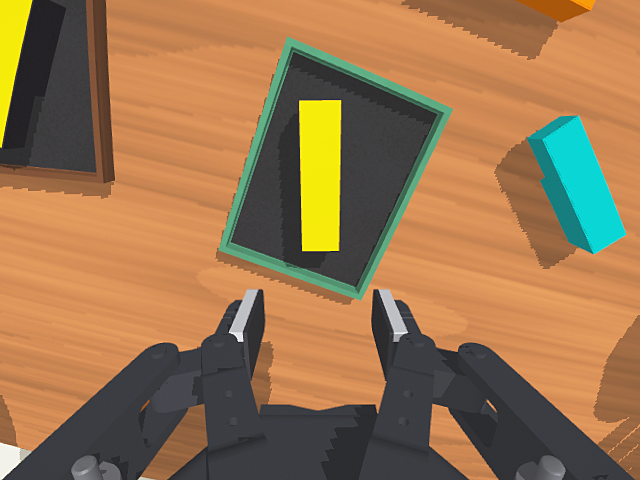

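The bar hasn't moved: it's at columns 299–341 and rows 100–251, lined up between the fingers. Next I move over its centre, go down and grip.

Call:
{"name": "jog_arm", "arguments": {"series": [{"delta_pos":[0.5,0,0.1],"roll":0},{"delta_pos":[0.6,0,0.3],"roll":0},{"delta_pos":[0.5,0,0.6],"roll":0},{"delta_pos":[0.19,0,0.8],"roll":0},{"delta_pos":[0,0,0.8],"roll":0},{"delta_pos":[0,0,0.8],"roll":0},{"delta_pos":[0,0,0.7],"roll":0},{"delta_pos":[0,0,0.4],"roll":0},{"delta_pos":[0,0,0.2],"roll":0},{"delta_pos":[0,0,0.1],"roll":0}]}}

```text
clock: 6.3
tcp_pos: [0.5438, 0.2211, 0.0126]
ee_rot: [[-0.969, -0.245, -0.001], [-0.245, 0.969, -0.001], [0.001, -0.0, -1.0]]
ft_force: [-1.0, 0.0, 0.0]
width: 0.051
finger_force: 0.0
```

Call:
{"name": "jog_arm", "arguments": {"series": [{"delta_pos":[0,0,0],"roll":0},{"delta_pos":[0,0,0],"roll":0},{"delta_pos":[0,0,0],"roll":0}]}}

```text
clock: 6.55
tcp_pos: [0.5446, 0.2215, 0.0142]
ee_rot: [[-0.969, -0.245, 0.001], [-0.245, 0.969, 0.001], [-0.001, 0.0, -1.0]]
ft_force: [-0.5, -0.0, 0.4]
width: 0.0515
finger_force: 0.0
```

```bash
python3 -c "
from h import *
plan(.5428,.222,.01,104.2)"
```

```text
t 6.55 tcp [0.5446 0.2215 0.0142] yaw 104.20 w 0.0515 F [-0.45 -0.04  0.39] J7 80.9
roll units -0.00 (or 72.00) shift units [0.063 0.037 0.166]
```

Call:
{"name": "jog_arm", "arguments": {"series": [{"delta_pos":[0.06,0,0.06],"roll":0},{"delta_pos":[0,0,0.04],"roll":0},{"delta_pos":[0,0,0],"roll":0}]}}

```text
clock: 6.8
tcp_pos: [0.5425, 0.2209, 0.0109]
ee_rot: [[-0.969, -0.245, 0.0], [-0.245, 0.969, 0.0], [-0.0, 0.0, -1.0]]
ft_force: [0.4, -0.2, -0.9]
width: 0.0513
finger_force: 0.0
```

Call:
{"name": "jog_arm", "arguments": {"series": [{"delta_pos":[0,0,0],"roll":0},{"delta_pos":[0,0,0],"roll":0},{"delta_pos":[0,0,0],"roll":0},{"delta_pos":[0,0,0],"roll":0},{"delta_pos":[0,0,0],"roll":0},{"delta_pos":[0,0,0],"roll":0}], "fingers": 1, "newtons": 50}}

```text
clock: 7.3
tcp_pos: [0.5427, 0.221, 0.0111]
ee_rot: [[-0.969, -0.245, 0.0], [-0.245, 0.969, 0.0], [-0.0, 0.0, -1.0]]
ft_force: [-0.7, -0.5, 5.2]
width: 0.0288
finger_force: 50.0
```

Call:
{"name": "jog_arm", "arguments": {"series": [{"delta_pos":[0,0,-0.2],"roll":0},{"delta_pos":[0,0,-0.5],"roll":0},{"delta_pos":[0,0,-0.8],"roll":0},{"delta_pos":[0,0,-0.9],"roll":0},{"delta_pos":[0,0,-0.9],"roll":0},{"delta_pos":[0,0,-0.7],"roll":0},{"delta_pos":[0,0,-0.4],"roll":0},{"delta_pos":[0,0,0],"roll":0},{"delta_pos":[0,0,0],"roll":0}]}}

```text
clock: 8.05
tcp_pos: [0.5426, 0.221, 0.121]
ee_rot: [[-0.969, -0.245, 0.001], [-0.245, 0.969, 0.0], [-0.001, 0.0, -1.0]]
ft_force: [0.1, -0.4, -3.4]
width: 0.0293
finger_force: 49.5
```

```bash
python3 -c "
from h import *
plan(.57,-.216,.12,-87.8)"
```

```text
t 8.05 tcp [0.5426 0.221  0.121 ] yaw 104.20 w 0.0293 F [ 0.1  -0.4  -3.41] J7 79.6
roll units -33.60 (or 38.40) shift units [ 0.425 17.508  0.042]
```

Call:
{"name": "jog_arm", "arguments": {"series": [{"delta_pos":[0.1,-0.4,0],"roll":0},{"delta_pos":[0.16,-0.86,0],"roll":0},{"delta_pos":[0.16,-0.86,0],"roll":0},{"delta_pos":[0.16,-0.86,0],"roll":0},{"delta_pos":[0.16,-0.86,0],"roll":0},{"delta_pos":[0.16,-0.86,0],"roll":0},{"delta_pos":[0.16,-0.86,0],"roll":0},{"delta_pos":[0.16,-0.86,0],"roll":0},{"delta_pos":[0.16,-0.86,0],"roll":0},{"delta_pos":[0.16,-0.86,0],"roll":0}]}}

```text
clock: 8.88
tcp_pos: [0.5542, 0.0122, 0.1195]
ee_rot: [[-0.97, -0.245, -0.002], [-0.245, 0.97, -0.001], [0.002, -0.0, -1.0]]
ft_force: [0.1, 0.5, -2.6]
width: 0.0291
finger_force: 49.6
```

Call:
{"name": "jog_arm", "arguments": {"series": [{"delta_pos":[0.16,-0.86,0],"roll":0},{"delta_pos":[0.16,-0.86,0],"roll":0},{"delta_pos":[0.16,-0.86,0],"roll":0},{"delta_pos":[0.16,-0.86,0],"roll":0},{"delta_pos":[0.16,-0.86,0],"roll":0},{"delta_pos":[0.16,-0.86,0],"roll":0},{"delta_pos":[0.16,-0.86,0],"roll":0},{"delta_pos":[0.16,-0.86,0],"roll":0},{"delta_pos":[0.16,-0.86,0],"roll":0},{"delta_pos":[0.16,-0.86,0],"roll":0}]}}

```text
clock: 9.72
tcp_pos: [0.5678, -0.2057, 0.1193]
ee_rot: [[-0.97, -0.245, -0.003], [-0.245, 0.97, 0.0], [0.002, 0.001, -1.0]]
ft_force: [-0.5, -0.0, -1.0]
width: 0.0291
finger_force: 49.6
```

Call:
{"name": "jog_arm", "arguments": {"series": [{"delta_pos":[0.1,-0.4,0],"roll":0.3},{"delta_pos":[0,0,0],"roll":0.7},{"delta_pos":[0,0,0],"roll":1},{"delta_pos":[0,0,0],"roll":1},{"delta_pos":[0,0,0],"roll":1},{"delta_pos":[0,0,0],"roll":1},{"delta_pos":[0,0,0],"roll":1},{"delta_pos":[0,0,0],"roll":1},{"delta_pos":[0,0,0],"roll":1},{"delta_pos":[0,0,0],"roll":1}]}}

```text
clock: 10.55
tcp_pos: [0.5683, -0.2142, 0.1197]
ee_rot: [[-0.856, 0.517, -0.002], [0.517, 0.856, 0.0], [0.002, -0.001, -1.0]]
ft_force: [-0.0, -0.9, -2.3]
width: 0.029
finger_force: 49.7
```

Call:
{"name": "jog_arm", "arguments": {"series": [{"delta_pos":[0,0,0],"roll":1},{"delta_pos":[0,0,0],"roll":1},{"delta_pos":[0,0,0],"roll":1},{"delta_pos":[0,0,0],"roll":1},{"delta_pos":[0,0,0],"roll":1},{"delta_pos":[0,0,0],"roll":1},{"delta_pos":[0,0,0],"roll":1},{"delta_pos":[0,0,0],"roll":1},{"delta_pos":[0,0,0],"roll":1},{"delta_pos":[0,0,0],"roll":1}]}}

```text
clock: 11.38
tcp_pos: [0.5683, -0.2142, 0.1198]
ee_rot: [[-0.155, 0.988, -0.002], [0.988, 0.155, 0.0], [0.0, -0.002, -1.0]]
ft_force: [-0.5, 0.8, -2.1]
width: 0.0292
finger_force: 49.7
```

Call:
{"name": "jog_arm", "arguments": {"series": [{"delta_pos":[0,0,0],"roll":1},{"delta_pos":[0,0,0],"roll":1},{"delta_pos":[0,0,0],"roll":1},{"delta_pos":[0,0,0],"roll":1},{"delta_pos":[0,0,0],"roll":1},{"delta_pos":[0,0,0],"roll":1},{"delta_pos":[0,0,0],"roll":1},{"delta_pos":[0,0,0],"roll":1},{"delta_pos":[0,0,0],"roll":1},{"delta_pos":[0,0,0],"roll":1}]}}

```text
clock: 12.22
tcp_pos: [0.5684, -0.2142, 0.1199]
ee_rot: [[0.658, 0.753, -0.002], [0.753, -0.658, -0.0], [-0.001, -0.001, -1.0]]
ft_force: [-0.0, 0.2, -2.4]
width: 0.0292
finger_force: 49.7
```

Call:
{"name": "jog_arm", "arguments": {"series": [{"delta_pos":[0,0,0],"roll":1},{"delta_pos":[0,0,0],"roll":1},{"delta_pos":[0,0,0],"roll":1},{"delta_pos":[0,0,0],"roll":1},{"delta_pos":[0,0,0],"roll":1},{"delta_pos":[0,0,0],"roll":1},{"delta_pos":[0,0,0],"roll":1},{"delta_pos":[0,0,0],"roll":1},{"delta_pos":[0,0,0],"roll":0.8},{"delta_pos":[0,0,0],"roll":0.4}]}}

```text
clock: 13.05
tcp_pos: [0.5684, -0.2141, 0.1198]
ee_rot: [[0.999, 0.05, -0.002], [0.05, -0.999, -0.0], [-0.002, 0.0, -1.0]]
ft_force: [0.8, 0.9, -2.6]
width: 0.0292
finger_force: 49.7
```

Run:
```python
from h import *
plan(.57,-.216,.12,-87.8)
s=r.observe(); f=grab_frame("wrist"); cv2.imwrite("pics/w3.png",f["pixels"]); np.save("w3.npy",dict(f=f,s=s),allow_pickle=True)
```

```text
t 13.05 tcp [ 0.5684 -0.2141  0.1198] yaw -87.11 w 0.0292 F [ 0.84  0.92 -2.59] J7 -33.9
roll units 0.14 (or -71.86) shift units [ 0.06   0.076 -0.009]
```

View pics/w3.png

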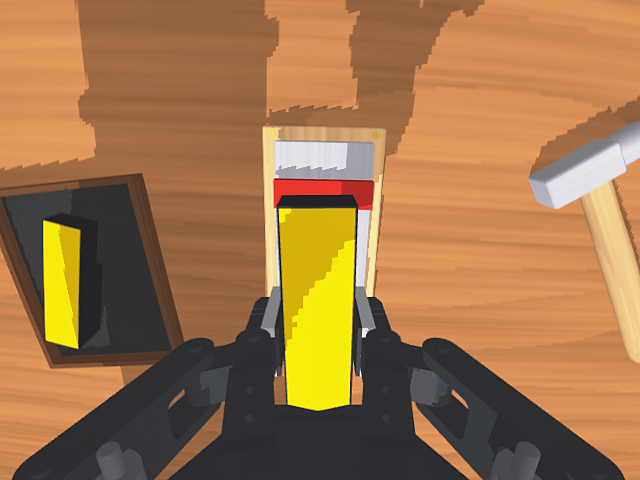

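The wrist view shows the bar in the grip, with its yellow far edge near row 208. Beyond it are the ledge (rows 180–206) and the bed's far end (row 142). I'll enlarge this part to measure the bed's pose and how the bar sits in the hand.

Run:
```python
from h import *
d=np.load("w3.npy",allow_pickle=True).item(); f=d["f"]
cv2.imwrite("pics/c3.png",cv2.resize(f["pixels"][120:270,240:410],None,fx=4,fy=4,interpolation=cv2.INTER_CUBIC))
```

```text
(no output)
```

View pics/c3.png

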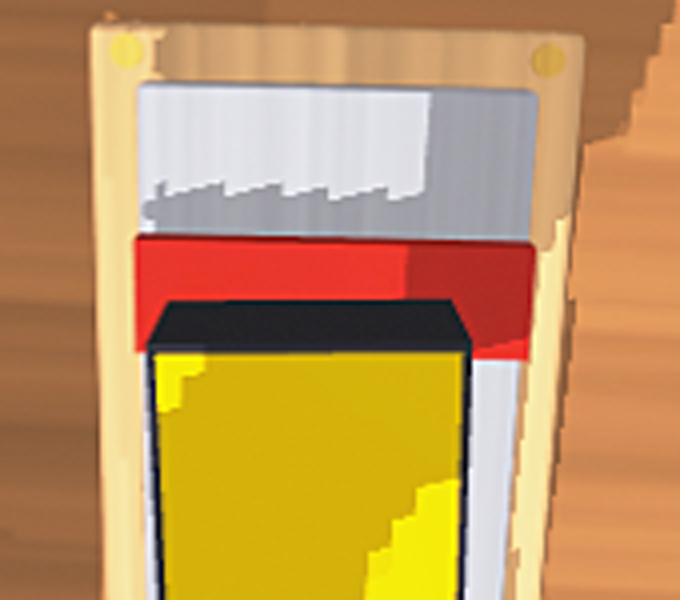

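Run:
```python
from h import *
d=np.load("w3.npy",allow_pickle=True).item(); f=d["f"]; s=d["s"]
px=lambda L:[(u/4+240-.375,v/4+120-.375) for u,v in L]
def seg(n,L,z):
    P=onplane(f,px(L),z,s)[:,:2]; e=P[1]-P[0]; print(n,P.round(4).tolist(),"mid",P.mean(0).round(4),"len %.4f"%np.linalg.norm(e),"normal ang %.2f"%np.degrees(np.arctan2(e[0],-e[1])*-1*-1)); return P
P=seg("bed far",[(138,86),(538,94)],.024)
seg("ledge near",[(134,350),(530,360)],.032)
seg("bar top",[(150,351),(470,347)],.0438+.1)
seg("bar bot",[(168,302),(450,300)],.114)
print("tool yaw",np.degrees(np.arctan2(s["ee_rot"][1][1],s["ee_rot"][0][1])),s["tcp_pos"], bydepth(f,[(300,300),(330,300)],s).round(4))
hsv=cv2.cvtColor(f["pixels"],cv2.COLOR_BGR2HSV)
Y=cv2.inRange(hsv,(18,120,60),(35,255,255)); Y[:,:200]=0; rectmask(f,Y,.1438,s)
```

```text
bed far [[0.6371, -0.1809], [0.6394, -0.2502]] mid [ 0.6383 -0.2156] len 0.0694 normal ang 1.86
ledge near [[0.5921, -0.1817], [0.5939, -0.2522]] mid [ 0.593  -0.2169] len 0.0705 normal ang 1.46
bar top [[0.6197, -0.1972], [0.6215, -0.2264]] mid [ 0.6206 -0.2118] len 0.0293 normal ang 3.67
bar bot [[0.6181, -0.1958], [0.62, -0.2276]] mid [ 0.619  -0.2117] len 0.0319 normal ang 3.35
tool yaw -87.10857854242816 [ 0.56841575 -0.21414903  0.11978668] [[ 0.5818 -0.2069  0.1438]
 [ 0.5821 -0.219   0.1431]]
14014 [ 572.3 -214.5] [96.  28.6] ang 3.18 mean [ 0.5787 -0.2141] px [  278   208    78   203 14014]
```

Call:
{"name": "jog_arm", "arguments": {"series": [{"delta_pos":[0.08,0.1,0],"roll":0.2},{"delta_pos":[0,0,0.3],"roll":0},{"delta_pos":[0,0,0.6],"roll":0},{"delta_pos":[0,0,0.7],"roll":0},{"delta_pos":[0,0,0.7],"roll":0},{"delta_pos":[0,0,0.5],"roll":0},{"delta_pos":[0,0,0.3],"roll":0},{"delta_pos":[0,0,0.2],"roll":0},{"delta_pos":[0,0,0],"roll":0},{"delta_pos":[0,0,0],"roll":0}]}}

```text
clock: 13.93
tcp_pos: [0.5714, -0.217, 0.0385]
ee_rot: [[0.999, 0.038, 0.0], [0.038, -0.999, -0.0], [0.0, 0.0, -1.0]]
ft_force: [-0.4, -0.5, -2.5]
width: 0.029
finger_force: 49.7
```

Call:
{"name": "jog_arm", "arguments": {"series": [{"delta_pos":[0,0,0],"roll":0},{"delta_pos":[0,0,0],"roll":0},{"delta_pos":[0,0,0.08],"roll":0},{"delta_pos":[0,0,0.08],"roll":0},{"delta_pos":[0,0,0],"roll":0},{"delta_pos":[0,0,0],"roll":0}]}}

```text
clock: 14.43
tcp_pos: [0.5713, -0.2167, 0.0343]
ee_rot: [[0.999, 0.038, -0.0], [0.038, -0.999, 0.0], [-0.0, -0.0, -1.0]]
ft_force: [-1.1, -0.3, -2.7]
width: 0.0294
finger_force: 49.7
```

Run:
```python
from h import *
plan(.5705,-.2165,.03,-88.1)
f=grab_frame("scene"); cv2.imwrite("pics/s1.png",f["pixels"])
```

```text
t 14.43 tcp [ 0.5713 -0.2167  0.0343] yaw -87.80 w 0.0294 F [-1.13 -0.33 -2.75] J7 -29.9
roll units 0.06 (or -71.94) shift units [-0.03 -0.01  0.17]
```

View pics/s1.png

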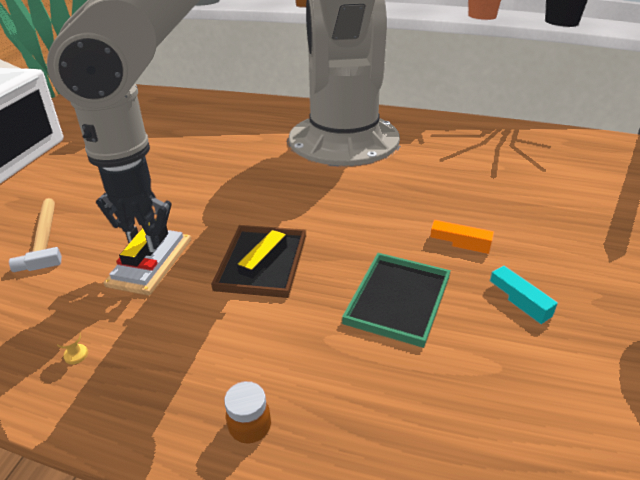

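The scene view shows the bar held just above the bed at about (137,245), with the green tray empty. I'll lower it to contact.

Call:
{"name": "jog_arm", "arguments": {"series": [{"delta_pos":[0,0,0.06],"roll":0.06},{"delta_pos":[0,0,0.06],"roll":0},{"delta_pos":[0,0,0],"roll":0},{"delta_pos":[0,0,0],"roll":0}]}}

```text
clock: 14.82
tcp_pos: [0.5712, -0.2167, 0.0312]
ee_rot: [[0.999, 0.033, -0.0], [0.033, -0.999, -0.0], [-0.0, -0.0, -1.0]]
ft_force: [-0.0, -0.7, -2.5]
width: 0.0292
finger_force: 49.7
```

Call:
{"name": "jog_arm", "arguments": {"series": [{"delta_pos":[0,0,0.04],"roll":0},{"delta_pos":[0,0,0],"roll":0},{"delta_pos":[0,0,0],"roll":0}]}}

```text
clock: 15.07
tcp_pos: [0.5713, -0.2168, 0.0303]
ee_rot: [[0.999, 0.033, -0.0], [0.033, -0.999, 0.0], [-0.0, -0.0, -1.0]]
ft_force: [0.3, 0.4, -1.7]
width: 0.029
finger_force: 49.7
```

Call:
{"name": "jog_arm", "arguments": {"series": [{"delta_pos":[0,0,0.03],"roll":0},{"delta_pos":[0,0,0],"roll":0},{"delta_pos":[0,0,0],"roll":0}]}}

```text
clock: 15.32
tcp_pos: [0.5714, -0.2168, 0.0301]
ee_rot: [[0.999, 0.033, 0.0], [0.033, -0.999, 0.0], [0.0, -0.0, -1.0]]
ft_force: [-2.4, 2.1, 9.5]
width: 0.0291
finger_force: 51.0
```

Contact came at the expected height. I'll open partly, lift straight up and look.

Call:
{"name": "jog_arm", "arguments": {"series": [{"delta_pos":[0,0,0],"roll":0},{"delta_pos":[0,0,0],"roll":0},{"delta_pos":[0,0,0],"roll":0},{"delta_pos":[0,0,0],"roll":0},{"delta_pos":[0,0,0],"roll":0}], "fingers": -0.2}}

```text
clock: 15.73
tcp_pos: [0.5713, -0.2168, 0.0295]
ee_rot: [[0.999, 0.033, -0.0], [0.033, -0.999, -0.0], [-0.0, 0.0, -1.0]]
ft_force: [-0.4, -0.2, -0.6]
width: 0.0513
finger_force: 0.0
```

Call:
{"name": "jog_arm", "arguments": {"series": [{"delta_pos":[0,0,-0.2],"roll":0},{"delta_pos":[0,0,-0.5],"roll":0},{"delta_pos":[0,0,-0.8],"roll":0},{"delta_pos":[0,0,-0.9],"roll":0},{"delta_pos":[-0.4,0,-0.9],"roll":0},{"delta_pos":[-0.8,0,-0.9],"roll":0},{"delta_pos":[-0.8,0,-0.8],"roll":0},{"delta_pos":[-0.4,0,-0.4],"roll":0},{"delta_pos":[0,0,0],"roll":0},{"delta_pos":[0,0,0],"roll":0}]}}

```text
clock: 16.57
tcp_pos: [0.5118, -0.2185, 0.1655]
ee_rot: [[0.999, 0.033, 0.002], [0.033, -0.999, 0.001], [0.002, -0.001, -1.0]]
ft_force: [1.1, -0.2, 0.8]
width: 0.0509
finger_force: 0.0
```

Run:
```python
from h import *
s=r.observe(); f=grab_frame("wrist"); plan(.5705,-.2165,.03,-88.1)
cv2.imwrite("pics/w4.png",cv2.resize(f["pixels"][60:330,200:440],None,fx=2.2,fy=2.2,interpolation=cv2.INTER_CUBIC)); np.save("w4.npy",dict(f=f,s=s),allow_pickle=True)
hsv=cv2.cvtColor(f["pixels"],cv2.COLOR_BGR2HSV)
Y=cv2.inRange(hsv,(18,120,60),(35,255,255)); Y[:,:200]=0; rectmask(f,Y,.054,s)
v,u=np.nonzero(cv2.erode(Y,np.ones((5,5)))); k=(u>200); P=bydepth(f,np.c_[u,v][k],s)
g=np.linalg.lstsq(np.c_[P[:,:2],np.ones(len(P))],P[:,2],rcond=None)[0]; print("tilt slopes deg",np.degrees(g[:2]),"z",P[:,2].mean())
f=grab_frame("top"); cv2.imwrite("pics/t4.png",f["pixels"])
hsv=cv2.cvtColor(f["pixels"],cv2.COLOR_BGR2HSV)
Y=cv2.inRange(hsv,(22,150,60),(35,255,255)); Y[:,:440]=0; Y[:,510:]=0;Y[:140]=0; rectmask(f,Y,.054,None)
```

```text
t 16.62 tcp [ 0.5121 -0.2183  0.1649] yaw -88.06 w 0.0512 F [ 0.19  0.11 -0.17] J7 -34.5
roll units 0.01 (or -71.99) shift units [2.339 0.006 5.394]
5666 [ 569.5 -217.1] [108.3  28.7] ang 2.89 mean [ 0.5725 -0.2172] px [ 298   80   40  148 5666]
tilt slopes deg [ 0.66337001 -0.82394417] z 0.05542433653449589
565 [ 577.7 -216.2] [93.2 29.6] ang 2.36 mean [ 0.587 -0.215] px [474 163  17  49 565]
```

View pics/w4.png

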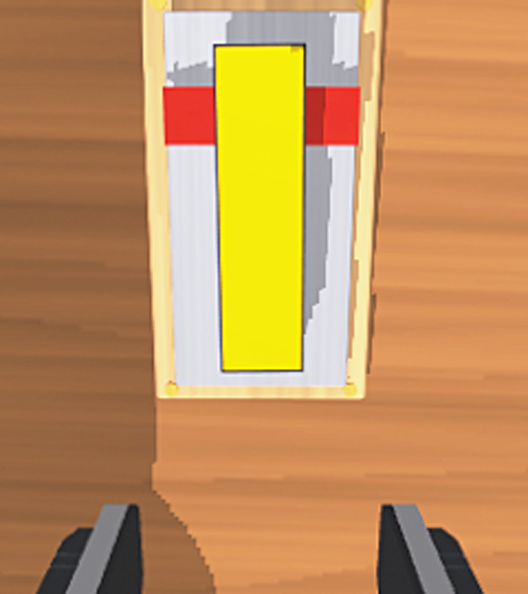

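The bar lies flat along the bed with the ledge running under its far end. In the crop the bar covers (215–304, 45–372), and the bed corners are about (164,11), (360,11), (176,387) and (351,388). I'll check the offset using these corners from the same image.

Run:
```python
from h import *
d=np.load("w4.npy",allow_pickle=True).item(); f=d["f"]; s=d["s"]
px=lambda L:[(u/2.2+200-.27,v/2.2+60-.27) for u,v in L]
for n,L,z in [("bed",[(164,11),(360,11),(351,388),(176,387)],.024),("ledge",[(163,86),(359,86),(359,145),(165,145)],.032),("bar",[(215,44),(305,44),(303,372),(221,371)],.054)]:
    P=onplane(f,px(L),z,s)[:,:2]; q=P[[0,1]].mean(0)-P[[2,3]].mean(0); print(n,P.mean(0).round(4),"L %.4f W %.4f"%(np.linalg.norm(q),np.linalg.norm(P[0]-P[1])),"yaw %.2f"%np.degrees(np.arctan2(q[1],q[0])))
```

```text
bed [ 0.5685 -0.2182] L 0.1405 W 0.0695 yaw 2.25
ledge [ 0.6029 -0.2165] L 0.0200 W 0.0692 yaw 3.00
bar [ 0.5691 -0.2175] L 0.1097 W 0.0288 yaw 2.33
```

```bash
python3 -c "
from h import *
print(r.sign_off())"
```

```text
the job is handed in; nothing more can be done
None
```

Done and handed in: the pressed end was firm, so I turned the spacer half round and laid it with the undercut end over the red ledge, level and within about 1 mm of centre by the wrist camera; the robot is clear and the wooden-tray spacer was not touched.

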